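# Put four mixed-up iron castings back on their own backing boards

### The arm

A 7-joint arm with a two-finger parallel gripper is mounted at the origin on the work surface. World frame = base frame: x ahead of the robot, y to its left, z up, the work surface at z = 0. Lengths are in m, angles in rad, forces in N, time in s.
With the tool pointing down it reaches from about 0.425 to 0.95 m from the base axis. Payload 16.7 kg.
Tool frame: the origin (TCP) lies at the very end of the fingers, on their centre line; the grasp point (between the pads) lies 19 mm behind it (arm.pinch_z is the distance from the TCP to the grasp point, in m); z points along the fingers, y is the line along which they close (so a half turn about z gives the same grasp; the last joint's range is limited). The gripper opens to 94 mm and grips with 3 to 60 N. Pads are 16 mm wide; open, the fingers measure 119 mm over their backs; the gripper's body (75 mm by 177 mm) begins 78 mm behind the grasp point.
Start: joints at [1.183, 0.426, 0.074, 1.606, -0.034, 1.111, -0.067], TCP at [0.159, -0.656, 0.205] pointing down, gripper open.
Joint ranges: [-2.85, 2.85], [-0.5, 2.14], [-1.23, 1.37], [0.21, 2.46], [-1.02, 4.16], [0.16, 2.05], [-2.73, 2.73]. Speed limits (rad/s): [1.89, 1.89, 2.39, 2.39, 3.01, 3.01, 3.01].

### API

Orientations are given as [roll, pitch, yaw] about the fixed x, y, z axes, in that order (R = Rz(yaw) Ry(pitch) Rx(roll)).
In Python, from station import arm, grab_frame, get_calibration, ticket gives the robot as it stands. The module is installed in compiled form; this text tells all that it offers. Calls block until the motion is done:
- arm.movep(position, orientation): joint-space move of the TCP to a pose.
- arm.movel(position, feed=0.15, ori=None): straight line of the TCP; ori=None keeps the orientation; feed is the mean speed in m/s.
- arm.move_joints(angles): joint-space move.
- arm.release() and arm.grasp(newtons=None): open the fingers fully, or close them until they stop; newtons is the grip in N (None keeps the last).
- arm.sleep(seconds).
- arm.ik(position, orientation): joint angles nearest the present ones, or None.
- arm.get_state(): the state.
- grab_frame(name): name is "scene" or "top" or "wrist"; returns the picture (420x560x3 uint8, red, green, blue); there is no depth.
- get_calibration(name): a dict with "vfov" (degrees; the focal length in pixels is half the picture's height over the tangent of half this angle, whatever the lens; pixels are square), "cx", "cy" (the principal point, pixels), "eye" and "orientation" of the camera in the world; the wrist camera has in their place "T_tool_cam" (4x4, takes a point from camera to tool coordinates, whose origin is the TCP and whose axes are the flange's). Camera axes: x right, y down, z forward; pixel columns grow to the right and rows downward; lengths in m; the calibration is good to about 2 mm. A picture is of the moment at which its call begins: read the wrist's pose just before it. get_calibration takes no time and is no camera call.
A pose or a line that the arm cannot do raises arm.MotionError and nothing moves.
- ticket.sign_off(): hands the job in; it is judged then, once.
The state is a dict: "time": time; "joint_pos": joint angles; "qd": joint speeds; "tau": joint torques, N m; "tool_pos": TCP position; "tool_rot": TCP orientation; "wrist_force": force on the tool from outside, world axes, zero at the start; "wrist_torque": the same for the moment, N m; "width": opening from 0.0 (shut) to 1.0 (fully open); "gripper_force": force on a finger pad.
Only numpy, scipy, OpenCV 4.12 (cv2) and the standard library are available. Lean on these libraries where they do the work, as an engineer would, in place of code of your own. Each camera call takes 0.05 s, during which the arm holds its last target. There are 200 camera calls.

### The job

Four iron castings stand on the wrong wooden backing boards: each board is sawn to the outline of its own casting (round lid on the round board, hexagonal-footed candlestick on the hexagonal board, square vase on the square board, straight bar lengthwise on the long board). Change them round, parking one on the free cork mat when needed, so that every casting ends upright, released and well centred on its own board. Leave the little glass jar that stands among them where it is, upright.

Things in the scene. Friction and masses are not known exactly. Their poses are not given: they have to be found in the camera images.
- lid: Dark cast-iron kettle lid: flat round disc 84 mm across, 9 mm thick, with small bumps and a plain upright cylindrical knob in the middle, 22 mm across, from 9 to 36 mm above the underside (grip it there). About 0.35 kg. Origin at the centre of its underside, z up.
- candlestick: Dark cast-iron candlestick: hexagonal foot 64 mm across its flats, 14 mm thick (flats face its x axis), with a round upright stem in the middle, 28 mm across, from 14 to 58 mm above the underside (grip it there). About 0.45 kg. Origin at the centre of its underside, z up.
- bar: Dark cast-iron bar (a paperweight), 130 mm long (its x), 26 mm wide (its y), 18 mm high. About 0.42 kg. Origin at the centre of its underside, z up.
- vase: Dark cast-iron square vase, open at the top: 56 x 56 mm outside (sides square to its x and y), 60 mm high, walls 6 mm. About 0.5 kg. Origin at the centre of its underside, z up.
- board_round: Round pale wooden board, 116 mm across, 12 mm thick, fixed to the bench: the lid's place. At the start the bar or the vase stands on it. Origin at the centre of its underside, on the bench.
- board_hex: Hexagonal pale wooden board, 100 mm across its flats (flats face its x axis), 12 mm thick, fixed to the bench: the candlestick's place. At the start the bar or the vase stands on it. Origin at the centre of its underside.
- board_long: Long pale wooden board, 160 mm (its x) by 60 mm (its y), 12 mm thick, fixed to the bench: the bar's place. At the start the lid or the candlestick stands on it. Origin at the centre of its underside.
- board_square: Square pale wooden board, 92 x 92 mm (sides square to its x and y), 12 mm thick, fixed to the bench: the vase's place. At the start the lid or the candlestick stands on it. Origin at the centre of its underside.
- cork_mat: Flat brown cork mat, 150 mm (its x) by 110 mm (its y), 6 mm thick, fixed to the bench: empty at the start, the free spot for parking a casting. Origin at the centre of its underside. The small white dish and pale-topped tin that stand between the boards are under 45 mm high.
- paste_jar: Small amber glass jar with a black cap, 40 mm across, 45 mm high, loose, standing among the boards: to be left alone. Origin at the centre of its underside, z up.
Mind the look-alikes: they are no part of the job. What is shaped like the board_hex but green or turquoise is not meant.

How it is judged:
By the outcome, as a careful person would: the job done as asked, in the order asked, and still so for the second after the job is handed in, with the robot touching nothing.
It also fails if it takes over 136 s, if anything falls off the work surface, if the arm or the gripper's body presses on something with over 40 N, if the wrist force passes 120 N, or if a joint passes its speed limit or range.

## Working session

There is one attempt and no reset: what is moved stays moved. The work goes in short steps, each a Python script; the robot and the scene stay as the last script left them, time stands still between calls to the robot, and variables do not carry over. Pictures are saved under pics/ and viewed, at most 14 in all, crops included, and the job is handed in when it is done.

```bash
mkdir -p pics
python3 - <<'E'
from station import arm, grab_frame, get_calibration
import cv2
for n in ("top","scene"):
    im=grab_frame(n); cv2.imwrite(f"pics/{n}0.png",cv2.cvtColor(im,cv2.COLOR_RGB2BGR)); print(n,get_calibration(n))
print(get_calibration("wrist"),arm.pinch_z,arm.get_state())
E
```

```text
top {'vfov': 50.23615232673792, 'cx': 274.9840306727595, 'cy': 213.33172713085244, 'eye': array([0.41235378, 0.06900081, 0.97546117]), 'orientation': array([-3.1073285 , -0.00555952, -1.55003814])}
scene {'vfov': 49.50000253892504, 'cx': 270.10610636054747, 'cy': 213.63020410956318, 'eye': array([1.22898244, 0.07563358, 0.71578271]), 'orientation': array([-2.28923265,  0.01182554,  1.59097227])}
{'vfov': 71.34569538807624, 'cx': 279.24614040969817, 'cy': 212.37622855379425, 'T_tool_cam': array([[ 7.10284317e-04, -9.69426277e-01, -2.45381719e-01,
         7.19212353e-02],
       [ 9.99999658e-01,  5.84655924e-04,  5.84816418e-04,
        -7.50309988e-04],
       [-4.23472527e-04, -2.45382051e-01,  9.69426361e-01,
        -1.79807053e-01],
       [ 0.00000000e+00,  0.00000000e+00,  0.00000000e+00,
         1.00000000e+00]])} 0.0188 {'time': 0.1, 'joint_pos': array([ 1.18348209,  0.42664845,  0.07385007,  1.60654271, -0.03407697,
        1.1107829 , -0.06710836]), 'qd': array([-7.83881280e-04, -1.41376538e-03, -1.67035244e-03, -2.13985992e-03,
        5.79910136e-05,  1.77540133e-03, -4.66055952e-04]), 'tau': array([ 1.01854905e-02, -9.37472820e+01,  3.67768094e+00, -4.55042553e+01,
       -4.86092234e-02,  1.66868343e-02,  1.35672849e-04]), 'tool_pos': array([ 0.15889156, -0.65563066,  0.20485969]), 'tool_rot': array([-3.14047430e+00,  9.65903148e-05,  2.37787214e-01]), 'wrist_force': array([ 1.20163199e-01, -9.47884818e-05, -7.05004488e-01]), 'wrist_torque': array([-0.01280645, -0.02826193,  0.00796369]), 'gripper_force': 0.0, 'width': 0.99937688323676}
```

View pics/top0.png

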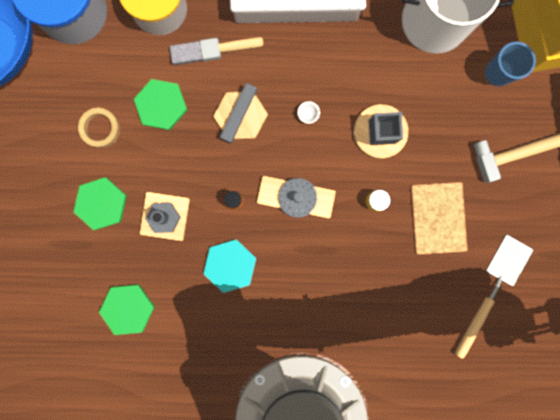

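View pics/scene0.png

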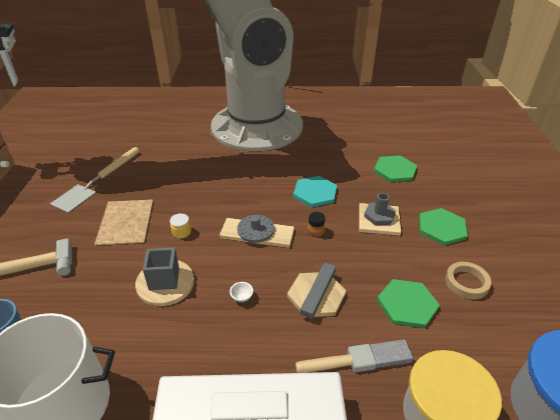

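The real targets sit at these top-view pixels:
- board_hex with the bar: (241,115)
- board_round with the vase: (381,131)
- board_long with the lid: (297,197)
- board_square with the candlestick: (165,216)
- cork mat: (439,218)
- jar: (231,200)

Look-alikes to avoid are the green hexagons at (160,104), (99,204) and (126,310), and the turquoise one at (230,266). The ring at (98,127), dish (308,112) and tin (378,200) are also not part of the job. The description says pale wood with the bar on top, so board_hex is (241,115).

Next I'll get rough positions, then take close wrist views from directly above each place.

```bash
cat > h.py <<'E'
import numpy as np, cv2
from scipy.spatial.transform import Rotation as R
from station import arm, grab_frame, get_calibration, ticket
pi=np.pi
def cam(name):
    c=get_calibration(name)
    if name=="wrist":
        s=arm.get_state(); T=np.eye(4); T[:3,:3]=R.from_euler('xyz',s['tool_rot']).as_matrix(); T[:3,3]=s['tool_pos']
        T=T@c['T_tool_cam']; return c,T[:3,3],T[:3,:3]
    return c,np.array(c['eye']),R.from_euler('xyz',c['orientation']).as_matrix()
def cast(cm,px,z):
    c,e,M=cm; px=np.atleast_2d(px).astype(float); f=210/np.tan(np.radians(c['vfov']/2))
    d=np.c_[(px[:,0]-c['cx'])/f,(px[:,1]-c['cy'])/f,np.ones(len(px))]@M.T
    return (e+d*((z-e[2])/d[:,2:]))[:,:2]
def project(cm,P):
    c,e,M=cm; f=210/np.tan(np.radians(c['vfov']/2)); q=(np.asarray(P)-e)@M
    return np.array([c['cx']+f*q[0]/q[2],c['cy']+f*q[1]/q[2]])
def save(name,im): cv2.imwrite(f"pics/{name}.png",cv2.cvtColor(im,cv2.COLOR_RGB2BGR))
E
python3 - <<'E'
from h import *
t=cam("top")
P={'hex':(241,115),'round':(381,131),'long':(297,197),'square':(165,216),'cork':(439,218),'jar':(231,200)}
for k,p in P.items():
    w=cast(t,p,.012)[0]; r=np.hypot(*w); print(k,w.round(3),r.round(3))
    for yaw in np.arange(-6,7)*pi/6:
        q=arm.ik([w[0]-.072*np.cos(yaw),w[1]-.072*np.sin(yaw),.16],[pi,0,yaw])
        if q is not None: print('  ',round(np.degrees(yaw)),np.round(q[[0,6]],2),end='')
    print()
E
```

```text
hex [0.657 0.142] 0.672
   -180 [0.23 0.93]   -150 [0.28 1.3 ]   -120 [0.26 1.78]   -90 [0.26 2.27]   -60 [-1.18 -2.37]   -30 [-0.88 -2.21]   0 [ 0.22 -2.21]   30 [ 0.32 -1.65]   60 [ 0.33 -1.06]   90 [ 0.28 -0.49]   120 [0.28 0.  ]   150 [0.25 0.47]   180 [0.23 0.93]
round [ 0.629 -0.162] 0.649
   -180 [0.57 1.42]   -150 [0.74 1.72]   -120 [0.74 2.21]   -90 [-0.74 -2.44]   -60 [ 0.17 -2.61]   -30 [ 0.28 -2.06]   0 [ 0.39 -1.49]   30 [ 0.47 -0.93]   60 [ 0.53 -0.4 ]   90 [0.58 0.07]   120 [0.62 0.51]   150 [0.59 0.97]   180 [0.57 1.42]
long [0.482 0.018] 0.482
   -180 [0.57 1.09]   -150 [0.6  1.49]   -120 [0.57 1.98]   -90 [0.56 2.52]   -60 [-1.4  -2.57]   -30 [ 0.44 -2.47]   0 [ 0.48 -1.83]   30 [ 0.5  -1.23]   60 [ 0.51 -0.67]   90 [ 0.52 -0.17]   120 [0.53 0.29]   150 [0.52 0.72]   180 [0.57 1.09]
square [0.435 0.3  ] 0.529
   -180 [0.08 0.54]   -150 [0.06 0.96]   -120 [0.   1.42]   -90 [-0.03  1.91]   -60 [-0.03  2.43]   -30 [-1.57 -2.7 ]   0 [ 0.1  -2.69]   30 [ 0.29 -2.13]   60 [ 0.17 -1.43]   90 [ 0.22 -0.9 ]   120 [ 0.22 -0.41]   150 [0.15 0.08]   180 [0.08 0.54]
cork [ 0.443 -0.289] 0.529
   -180 [0.9  1.74]   -150 [1.15 2.04]   -120 [1.16 2.57]   -90 [-0.66 -2.31]   -60 [ 0.41 -2.26]   -30 [ 0.52 -1.66]   0 [ 0.62 -1.06]   30 [ 0.72 -0.51]   60 [ 0.8 -0. ]   90 [0.85 0.46]   120 [0.86 0.89]   150 [0.87 1.31]   180 [0.9  1.74]
jar [0.472 0.16 ] 0.498
   -180 [0.45 0.71]   -150 [0.33 1.22]   -120 [0.28 1.69]   -90 [0.26 2.2 ]   -60 [-1.6  -2.72]   -30 [-1.17 -2.57]   0 [ 0.52 -2.33]   30 [ 0.48 -1.65]   60 [ 0.54 -1.1 ]   90 [ 0.54 -0.59]   120 [ 0.52 -0.13]   150 [0.5  0.29]   180 [0.45 0.71]
```

Run:
```python
from h import *
import pickle
P={'cork':(.443,-.289),'round':(.629,-.162),'hex':(.657,.142),'square':(.435,.300),'long':(.482,.018)}
out={}
for k,w in P.items():
    arm.movep([w[0],w[1]-.072,.17],[pi,0,pi/2]); arm.sleep(.15)
    cm=cam("wrist"); im=grab_frame("wrist"); out[k]=(cm,im,project(cm,[*w,.012])); print(k,out[k][2].round(),cm[1].round(3),arm.get_state()['time'])
pickle.dump(out,open('w.pkl','wb'))
tiles=[cv2.resize(out[k][1],(400,300)) for k in ('round','hex','square','long')]
save('w4',np.vstack([np.hstack(tiles[:2]),np.hstack(tiles[2:])]))
```

```text
cork [279. 137.] [ 0.443 -0.29   0.35 ] 1.8167
round [279. 136.] [ 0.628 -0.164  0.35 ] 2.9167
hex [278. 136.] [0.658 0.14  0.35 ] 4.2833
square [277. 138.] [0.437 0.3   0.35 ] 5.5417
long [278. 139.] [0.482 0.02  0.35 ] 6.8417
```

View pics/w4.png

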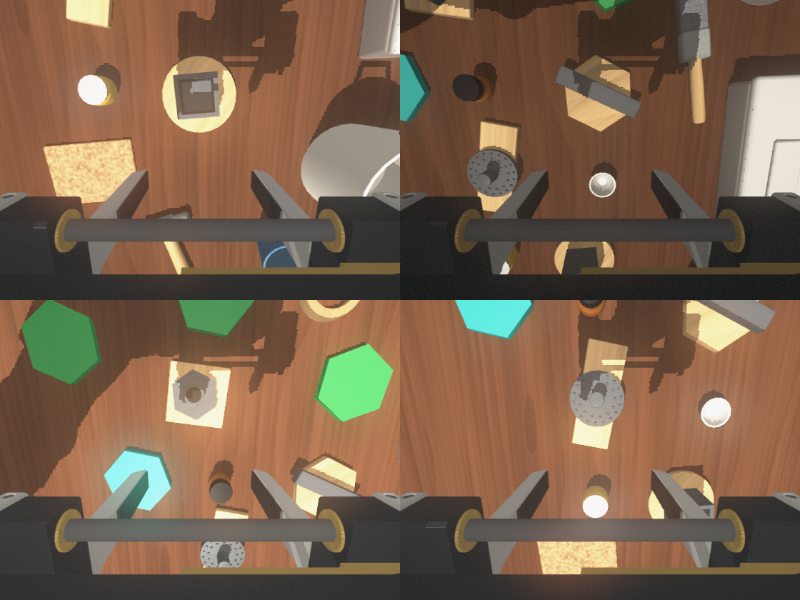

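The montage confirms each choice:
- vase on the round board: tile pixel (198,95)
- bar on the pale hexagon: (600,92)
- candlestick on the square board: (197,395)
- lid on the long board: (598,395)

Next is segmentation.

```bash
cat > seg.py <<'E'
from h import *
def masks(im,c,r=100):
    hsv=cv2.cvtColor(cv2.GaussianBlur(im,(3,3),0),cv2.COLOR_RGB2HSV); H,S,V=[hsv[...,i].astype(int) for i in range(3)]
    roi=np.zeros(H.shape,bool); x,y=map(int,c); roi[max(0,y-r):y+r,max(0,x-r):x+r]=1
    wood=roi&(H>=14)&(H<=32)&(S>45)&(V>40); iron=roi&(S<60)&(V>15)&(V<215)
    return wood,iron
def blobs(m,amin=60,k=3):
    m=cv2.morphologyEx(m.astype(np.uint8),cv2.MORPH_OPEN,np.ones((k,k)))
    cs,_=cv2.findContours(m,cv2.RETR_EXTERNAL,cv2.CHAIN_APPROX_NONE)
    return [c for c in cs if cv2.contourArea(c)>amin]
E
python3 - <<'E'
from seg import *
import pickle
out=pickle.load(open('w.pkl','rb')); T=[]
for k in ('round','hex','square','long','cork'):
    cm,im,p=out[k]; w,i=masks(im,p)
    v=im.copy(); cv2.drawContours(v,blobs(w),-1,(255,0,0),1); cv2.drawContours(v,blobs(i),-1,(0,255,255),1)
    x,y=map(int,p); T.append(cv2.resize(v[y-90:y+90,x-120:x+120],(400,300),interpolation=cv2.INTER_NEAREST))
    hsv=cv2.cvtColor(im,cv2.COLOR_RGB2HSV); print(k,hsv[y,x+60],hsv[y+70,x])
save('seg',np.vstack([np.hstack(T[:2]),np.hstack(T[2:4])]))
E
```

```text
round [ 11 135 164] [ 11 135 168]
hex [ 11 125 108] [ 12 137 110]
square [ 12 134 192] [ 12 134 185]
long [ 10 133 167] [ 12 136 186]
cork [ 18 107 241] [ 10 133 169]
```

View pics/seg.png

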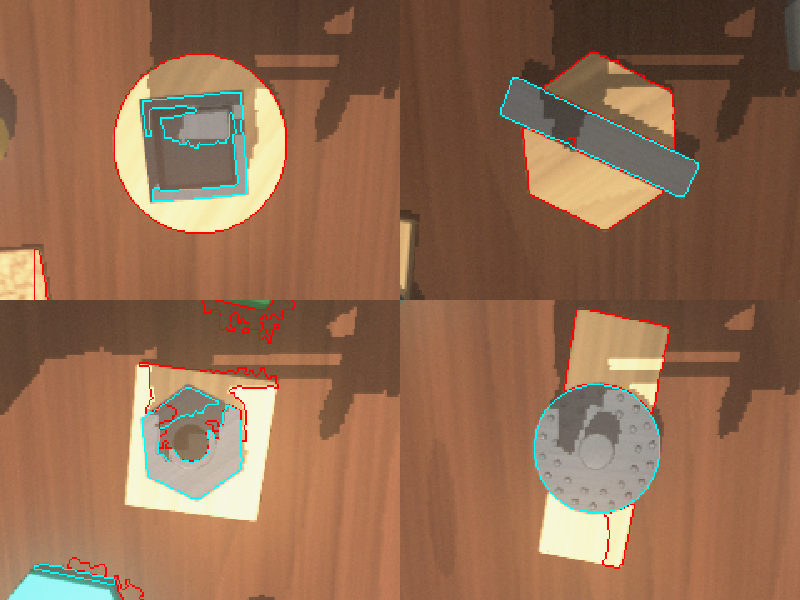

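```bash
cat >> seg.py <<'E'
def masks2(im,c,r=100):
    w,i=masks(im,c,r); roi=np.zeros(w.shape,bool); x,y=map(int,c); roi[max(0,y-r):y+r,max(0,x-r):x+r]=1
    f=im.astype(int); w|=roi&(f[...,0]>225)&(f[...,0]-f[...,2]>18)&(f[...,1]>195)
    return w,i&~w
def near(bl,c,d):
    b=[q for q in bl if np.hypot(*(q.reshape(-1,2).mean(0)-c))<d]; return np.vstack(b).reshape(-1,2)
def poly(W,n):
    "W world points -> centre, yaw of a flat normal (mod 180/n), extents"
    h=cv2.convexHull((W*1e4).astype(np.float32)).reshape(-1,2)
    h=cv2.approxPolyDP(h,12,True).reshape(-1,2)/1e4
    e=np.roll(h,-1,0)-h; L=np.hypot(*e.T); a=np.arctan2(e[:,1],e[:,0])-pi/2; N=2*n
    y=np.angle(np.sum(L**2*np.exp(1j*N*a)))/N
    nn=np.array([[np.cos(y+k*pi/n),np.sin(y+k*pi/n)] for k in range(n)]); s=W@nn.T
    mx,mn=s.max(0),s.min(0); c=np.linalg.lstsq(nn,(mx+mn)/2,rcond=None)[0]
    return c,np.degrees(y),mx-mn
E
python3 - <<'E'
from seg import *
import pickle
out=pickle.load(open('w.pkl','rb'))
for k in ('round','hex','square','long','cork'):
    cm,im,p=out[k]; w,i=masks2(im,p); W=cast(cm,near(blobs(w),p,75),.006 if k=='cork' else .012)
    if k!='cork':
        q=near(blobs(i),p,60); 
    if k=='round':
        (c,r)=cv2.minEnclosingCircle((W*1e3).astype(np.float32)); print(k,'board',np.round(c,1),r*2, (W.max(0)+W.min(0))/2,np.ptp(W,axis=0)); print(' vase',poly(cast(cm,q,.072),2),cv2.minAreaRect((cast(cm,q,.072)*1e3).astype(np.float32)))
    elif k=='hex': print(k,poly(W,3)); print(' bar',poly(cast(cm,q,.030),2),cv2.minAreaRect((cast(cm,q,.03)*1e3).astype(np.float32)))
    elif k=='square': print(k,poly(W,2),cv2.minAreaRect((W*1e3).astype(np.float32))); print(' cand',poly(cast(cm,q,.026),3))
    elif k=='long': print(k,poly(W,2),cv2.minAreaRect((W*1e3).astype(np.float32))); Q=cast(cm,q,.021); print(' lid',cv2.minEnclosingCircle((Q*1e3).astype(np.float32)),(Q.max(0)+Q.min(0))/2)
    else: print(k,cv2.minAreaRect((W*1e3).astype(np.float32)))
cm,im,p=out['hex']
E
```

```text
round board [ 627.9 -159.6] 117.18791961669922 [ 0.62798464 -0.15946511] [0.11565015 0.11512467]
 vase (array([ 0.62551763, -0.16036934]), np.float32(4.477761), array([0.0541578 , 0.05420908])) ((625.5994262695312, -160.29974365234375), (54.149070739746094, 54.20158004760742), 4.743394374847412)
hex (array([0.65589842, 0.14649549]), np.float32(3.9531844), array([0.10174269, 0.10319158, 0.10173208]))
 bar (array([0.65687777, 0.14933407]), np.float32(-24.333675), array([0.12873648, 0.02546834])) ((656.931884765625, 149.46946716308594), (25.398723602294922, 128.70391845703125), 65.86305236816406)
square (array([0.43340583, 0.30658118]), np.float32(-5.9039164), array([0.09543855, 0.10015271])) ((433.5874328613281, 307.343505859375), (100.24878692626953, 93.78092956542969), 82.79769897460938)
 cand (array([0.42911425, 0.30452403]), np.float32(2.6512327), array([0.06256066, 0.0631961 , 0.06207868]))
long (array([0.4809607 , 0.02165165]), np.float32(-10.600131), array([0.06194987, 0.16154284])) ((480.82867431640625, 21.682636260986328), (161.46624755859375, 61.92143630981445), 79.5188217163086)
 lid ((478.8291320800781, 19.04623031616211), 41.54185485839844) [0.47877269 0.01886544]
cork ((442.302490234375, -289.9300537109375), (149.9022216796875, 110.13284301757812), 4.884389877319336)
```

```bash
cat > mv.py <<'E'
from seg import *
HZ=.18
def grab(xy,z,yaw,N=45):
    o=[pi,0,np.radians(yaw)]
    arm.movep([*xy,HZ],o); arm.movel([*xy,z],.12); arm.grasp(N); arm.sleep(.2); w0=arm.get_state()['width']
    arm.movel([*xy,HZ],.12); s=arm.get_state(); print('held',round(w0*94,1),round(s['width']*94,1),s['gripper_force'].round(1),s['wrist_force'].round(1))
def put(xy,z,yaw):
    o=[pi,0,np.radians(yaw)]
    arm.movep([*xy,HZ],o); arm.movel([*xy,z+.015],.15); arm.movel([*xy,z+.0008],.04); arm.sleep(.15)
    print('down',arm.get_state()['wrist_force'].round(1)); arm.release(); arm.sleep(.15); arm.movel([*xy,HZ],.15)
    print('t',arm.get_state()['time'])
def look(w,name):
    arm.movep([w[0],w[1]-.072,.17],[pi,0,pi/2]); arm.sleep(.15)
    cm=cam("wrist"); im=grab_frame("wrist"); p=project(cm,[*w,.012]); x,y=map(int,p); save(name,cv2.resize(im[y-90:y+90,x-120:x+120],(400,300))); return cm,im,p
E
python3 - <<'E'
from mv import *
import pickle
cm,im,p=pickle.load(open('w.pkl','rb'))['square']; w,i=masks2(im,p); W=cast(cm,near(blobs(w),p,75),.012)
y=np.radians(-5.9); n=np.array([[np.cos(y),np.sin(y)],[-np.sin(y),np.cos(y)]]); s=W@n.T
print('square',[np.percentile(s,q,axis=0).round(4) for q in (0,1,5,95,99,100)])
grab((.4788,.0190),.026,180); put((.442,-.290),.020,180)
cm,im,p=look((.481,.0217),'long_clear'); w,i=masks2(im,p); W=cast(cm,near(blobs(w),p,75),.012); print(poly(W,2))
for k in (-180,0,180):
  for a in (-24.3,):
    for b in (79.4,-100.6):
        q=[arm.ik([*xy,z],[pi,0,np.radians(v)]) for xy,v in (((.6569,.1494),a+k),((.481,.0217),b+k)) for z in (.016,.18)]; print(k,b,[None if j is None else j[6].round(2) for j in q])
E
```

```text
square [array([0.3519, 0.2994]), array([0.3521, 0.2997]), array([0.3527, 0.3003]), array([0.4466, 0.3966]), array([0.447 , 0.3985]), array([0.4473, 0.3996])]Traceback (most recent call last):
  File "<stdin>", line 6, in <module>
  File "mv.py", line 6, in grab
    arm.movel([*xy,HZ],.12); s=arm.get_state(); print('held',round(w0*94,1),round(s['width']*94,1),s['gripper_force'].round(1),s['wrist_force'].round(1))
                                                                                                   ^^^^^^^^^^^^^^^^^^^^^^^^
AttributeError: 'float' object has no attribute 'round'
```

```bash
sed -i "s/s\['gripper_force'\].round(1)/round(float(s['gripper_force']),1)/" mv.py
python3 - <<'E'
from mv import *
s=arm.get_state(); print(s['width']*94,s['gripper_force'],s['wrist_force'],s['time'])
put((.442,-.290),.020,180)
cm,im,p=look((.481,.0217),'long_clear'); w,i=masks2(im,p); W=cast(cm,near(blobs(w),p,75),.012); print(poly(W,2))
for k in (-180,0,180):
  for a in (-24.3,):
    for b in (79.4,-100.6):
        q=[arm.ik([*xy,z],[pi,0,np.radians(v)]) for xy,v in (((.6569,.1494),a+k),((.481,.0217),b+k)) for z in (.016,.18)]; print(k,b,[None if j is None else j[6].round(2) for j in q])
E
```

```text
21.03244818382154 44.998555183410645 [ 0.4357118  -0.26241508 -3.78976953] 12.3167
down [ 0.3  0.6 -4.2]
t 17.825
(array([0.48093114, 0.02167161]), np.float32(-10.718985), array([0.06173212, 0.16130307]))
-180 79.4 [np.float64(0.41), np.float64(0.53), np.float64(2.19), np.float64(2.55)]
-180 -100.6 [np.float64(0.41), np.float64(0.53), np.float64(-0.66), np.float64(-0.47)]
0 79.4 [np.float64(-2.41), np.float64(-2.41), np.float64(-0.66), np.float64(-0.47)]
0 -100.6 [np.float64(-2.41), np.float64(-2.41), np.float64(2.19), np.float64(2.55)]
180 79.4 [np.float64(0.41), np.float64(0.53), np.float64(2.19), np.float64(2.55)]
180 -100.6 [np.float64(0.41), np.float64(0.53), np.float64(-0.66), np.float64(-0.47)]
```

View pics/long_clear.png

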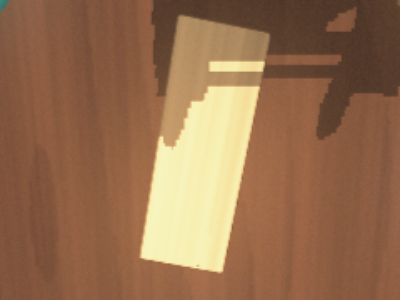

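The long board is clear; its outline runs from (140,15) to (270,272) in the crop. Next I move the bar there, then the candlestick.

Run:
```python
from mv import *
grab((.6569,.1494),.0155,155.7); put((.4810,.0217),.0155,79.3)
cm,im,p=look((.481,.0217),'long_bar'); w,i=masks2(im,p)
print('board',poly(cast(cm,near(blobs(w),p,75),.012),2)); print('bar',poly(cast(cm,near(blobs(i),p,60),.030),2))
cm,im,p=look((.656,.1465),'hex_clear'); w,i=masks2(im,p); print('hex',poly(cast(cm,near(blobs(w),p,75),.012),3))
for a in (92.65,152.65,182.65,122.65): print(a,[arm.ik([*xy,.032],[pi,0,np.radians(v)])[6].round(2) for xy,v in (((.4291,.3045),a),((.656,.1465),a+1.3))])
```

```text
held 25.7 25.4 45.0 [-0.2  0.4 -4.7]
down [-0.5  0.5 -5. ]
t 30.4917
board (array([0.48106532, 0.02164533]), np.float32(-10.626882), array([0.06172155, 0.16105496]))
bar (array([0.48200748, 0.0229555 ]), np.float32(-10.628766), array([0.02366444, 0.12678439]))
hex (array([0.65588217, 0.14686714]), np.float32(3.980722), array([0.10204523, 0.10393039, 0.10239318]))
92.65 [np.float64(-1.06), np.float64(-0.56)]
152.65 [np.float64(-0.12), np.float64(0.37)]
182.65 [np.float64(0.34), np.float64(0.83)]
122.65 [np.float64(-0.59), np.float64(-0.09)]
```

View pics/long_bar.png

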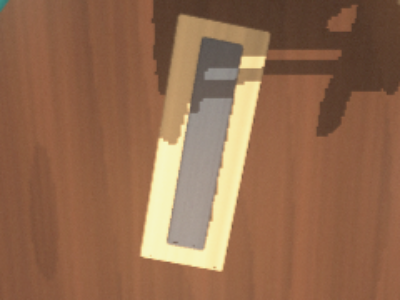

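The bar lies along the long board, centred to about 1.5 mm. Next, the candlestick.

Run:
```python
from mv import *
grab((.4291,.3045),.032,152.65); put((.6559,.1466),.032,153.95)
cm,im,p=look((.656,.1465),'hex_c'); w,i=masks2(im,p); print('hex',poly(cast(cm,near(blobs(w),p,75),.012),3)); print('cand',poly(cast(cm,near(blobs(i),p,60),.026),3))
cm,im,p=look((.433,.303),'sq_clear'); w,i=masks2(im,p); W=cast(cm,near(blobs(w),p,75),.012); print('sq',poly(W,2)); v=im.copy(); cv2.drawContours(v,blobs(w),-1,(255,0,0),1)
x,y=map(int,p); s=cv2.resize(v[y-90:y+90,x-120:x+120],(400,300),interpolation=cv2.INTER_NEAREST)
save('c2',np.hstack([s,cv2.cvtColor(cv2.imread('pics/hex_c.png'),cv2.COLOR_BGR2RGB)]))
```

```text
held 27.5 27.5 45.0 [ 0.8  0.7 -6.3]
down [ 0.8 -0.7 -5.8]
t 42.5667
hex (array([0.65582414, 0.14642616]), np.float32(3.5381331), array([0.1016326 , 0.10266772, 0.10202473]))
cand (array([0.65658692, 0.14758645]), np.float32(5.90826), array([0.062445  , 0.06255676, 0.06208808]))
sq (array([0.43315624, 0.30415676]), np.float32(-7.0620003), array([0.09340324, 0.0932807 ]))
```

View pics/c2.png

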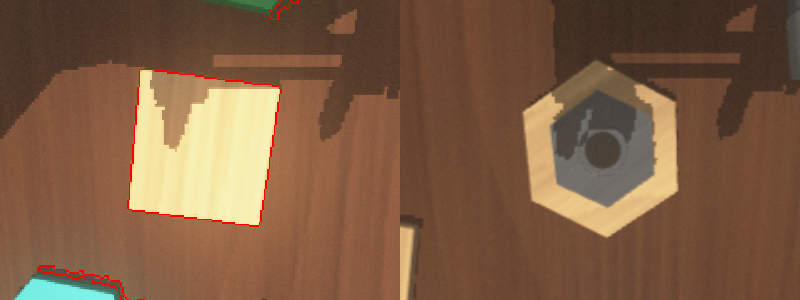

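The square board is fully outlined, from (128,69) to (280,226), and the candlestick is centred on its hexagon. Next the vase, then the lid. I'll look at the lid on the cork first.

Run:
```python
from mv import *
grab((.6256,-.1603),.037,184.6); put((.4332,.3040),.037,172.95)
cm,im,p=look((.433,.304),'sq_v'); w,i=masks2(im,p); print('sq',poly(cast(cm,near(blobs(w),p,75),.012),2)); print('vase',poly(cast(cm,near(blobs(i),p,60),.072),2))
cm,im,p=look((.628,-.1595),'rnd'); w,i=masks2(im,p); W=cast(cm,near(blobs(w),p,40),.012); print('round',(W.max(0)+W.min(0))/2,np.ptp(W,axis=0))
cm,im,p=look((.442,-.290),'cork'); w,i=masks2(im,p); Q=cast(cm,near(blobs(i),p,50),.015); print('lid',cv2.minEnclosingCircle((Q*1e3).astype(np.float32)),(Q.max(0)+Q.min(0))/2)
save('c3',np.hstack([cv2.cvtColor(cv2.imread(f'pics/{n}.png'),cv2.COLOR_BGR2RGB) for n in ('sq_v','cork')]))
```

```text
held 55.7 55.6 45.0 [ 0.2 -0.2 -4.8]
down [-0.3  0.1 -5.5]
t 56.0417
sq (array([0.43306856, 0.30430342]), np.float32(-6.720692), array([0.09440159, 0.09458772]))
vase (array([0.43657355, 0.30455567]), np.float32(-10.426533), array([0.04883449, 0.05701984]))
round [ 0.62809792 -0.15958285] [0.11581168 0.1151227 ]
lid ((442.1103515625, -288.9962158203125), 41.3544921875) [ 0.44230135 -0.28930467]
```

View pics/c3.png

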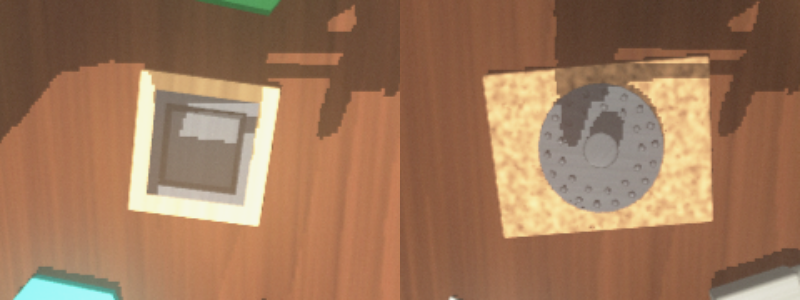

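Run:
```python
from mv import *
grab((.4422,-.2892),.020,180); put((.6280,-.1596),.026,180)
cm,im,p=look((.628,-.1595),'rl'); w,i=masks2(im,p); Q=cast(cm,near(blobs(i),p,40),.021); print('lid',(Q.max(0)+Q.min(0))/2,np.ptp(Q,axis=0))
arm.movep([.433+.072,.304,.17],[pi,0,pi]); arm.sleep(.15)
cm=cam("wrist"); im=grab_frame("wrist"); x,y=map(int,project(cm,[.433,.304,.05])); print(x,y)
save('fin',np.hstack([cv2.resize(im[max(0,y-60):y+60,x-60:x+60],(400,400)),cv2.resize(cv2.cvtColor(cv2.imread('pics/rl.png'),cv2.COLOR_BGR2RGB),(400,400))]))
arm.movep([.159,-.656,.205],[pi,0,.238]); save('top1',grab_frame('top')); print(arm.get_state()['time'])
```

```text
held 21.4 20.9 45.0 [-1.2 -0.1 -5.5]
down [ 0.1 -0.1 -4.7]
t 71.25
lid [ 0.62733739 -0.15824653] [0.0808433  0.08004174]
279 135
78.4833
```

View pics/fin.png

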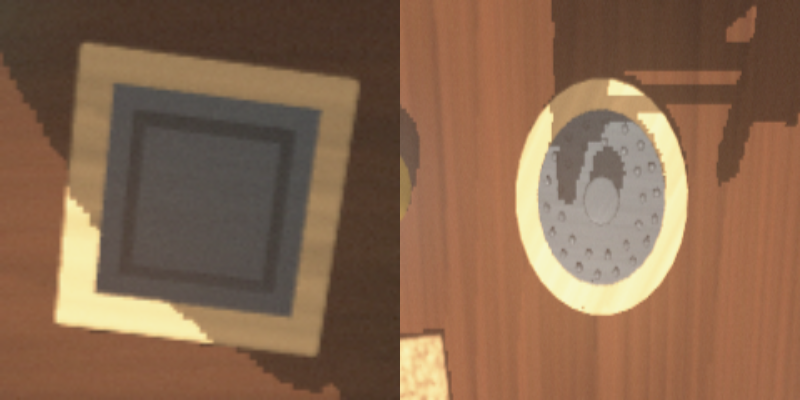

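View pics/top1.png

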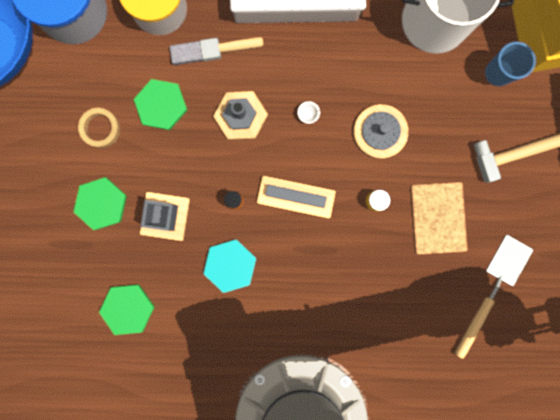

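The vase is square to its board and centred to within about 2 mm, at (208,200) in the close crop. The lid is centred on the round board. The jar is still at (231,200), and the cork mat is empty. Everything is in place, so I'm handing in.

```bash
python3 -c "
from station import ticket; print(ticket.sign_off())"
```

```text
the job is handed in; nothing more can be done
None
```

All four castings stand upright, released and centred to within about 2 mm on their own boards, with the jar untouched, and the job was handed in at about 78 s of the 136 s allowed.

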